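Hold a pivot boss down on the sprung centring cone for tacking

TASK

Take the pivot boss with the long flat foot out of the parts tray, set its bore over the sprung centring cone in the jig with the foot lying lengthwise along the clamped cover plate, and press it down firmly but not roughly until the foot sits flush on the plate. Finish while still holding it down like that, centred and square, ready to be tacked; the spring would lift it again if you let go. Leave the other parts and tools where they are.

Things in the scene. Friction and masses are not known exactly. Their poses are not given: they have to be found in the camera images.
- boss: The part to fit: bare steel pivot boss, about 0.3 kg. Flat rectangular foot, 40 mm along its x, 76 mm along its y, 8 mm thick; on its middle a round hub, 34 mm diameter, 34 mm tall (42 mm overall); a 22 mm bore runs down through both. Starts standing on its foot in the tray. Origin: centre of the foot's underside, z up.
- cover_plate: Fixed steel plate, 110 mm along its x, 180 mm along its y, 8 mm thick, a 28 mm hole in the middle. Origin: hole centre in the plane of its TOP face (52 mm above the table), z up. A strap clamp lies over each end (in y) from 66 mm off centre, 10 mm high, nut and stud up to 22 mm above the plate 96 mm off centre. The boss's y is to lie along this y, either way round.
- plunger_tip (a point): Centre of the flat top (8 mm across) of the brass centring cone that stands up through the plate's hole. Free, the top stands 24.1 mm above the plate. The cone (60 degrees included, 26 mm at its thick end) carries the bore's lower edge where it is 22 mm thick, 12.1 mm below its top, so a boss resting on it has its foot about 11 mm above the plate.
- plunger (a joint): How far the cone is pushed down, m: 0 free, 0.022 bottomed. A spring pushes it up with about 6 N at 0, growing 0.6 N per mm, about 13 N when the boss is centred and flush (about 0.011), more than the boss weighs. About 20 N of push in all holds the boss firmly on the plate.
- tray: Low blue sheet-steel parts tray, 200 mm in x, 270 mm in y, rim 16 mm high, floor 3 mm thick. Fixed. Origin: centre of its underside. The boss, the bush and the tube stub stand in it side by side along its y, in any order.
- bush: Leave alone: plain round steel bush without a foot, 40 mm diameter, 42 mm tall, 24 mm bore, standing in the tray. Origin: centre of its underside.
- tube_stub: Leave alone: short piece of square steel tube, 45 mm square, 38 mm tall, standing in the tray. Origin: centre of its underside.
- spray_can: Leave alone: spray can, 66 mm diameter, 190 mm tall, standing at the left. Origin: centre of its underside.
- caliper: Leave alone: steel caliper lying flat to the left, 230 mm long along its y. Origin: middle of the beam's underside.
- hex_bolt: Leave alone: hexagon bolt standing on its head beyond the jig and tray, 65 mm tall, head 27 mm across. Origin: centre of its underside.
- wire_brush: Leave alone: wire brush lying on its side to the right, wooden back 260 mm long along its x, bristles along one half. Origin: under the middle of the back.
- try_square: Leave alone: steel try square lying flat to the right, stock 105 mm, blade 160 mm. Origin: centre of the stock's underside.

How it is judged:
By the outcome, as a careful person would: the job done as asked, in the order asked, and still so for the second after the job is handed in, while the arm keeps its last pose, push and grip.
It also fails if it takes over 42 s, if anything falls off the work surface, if the arm or the gripper's body presses on something with over 40 N, if the wrist force passes 120 N, or if a joint passes its speed limit or range.

ROBOT

A 6-joint arm with a two-finger parallel gripper is mounted at the origin on the work surface. World frame = base frame: x ahead of the robot, y to its left, z up, the work surface at z = 0. Lengths are in m, angles in rad, forces in N, time in s.
With the tool pointing down it reaches from about 0.35 to 1 m from the base axis. Payload 7.1 kg.
Tool frame: the origin (TCP) lies between the finger pads; the fingertips stand 22 mm ahead of it and the grasp point (between the pads) lies 3 mm ahead of it; z points along the fingers, y is the line along which they close (so a half turn about z gives the same grasp; the last joint's range is limited). The gripper opens to 85 mm and grips with 20 to 120 N. Pads are 22 mm wide; open, the fingers measure 114 mm over their backs; the gripper's body (76 mm by 85 mm) begins 54 mm behind the grasp point. The pads swing forward as they close: fully open they stand 13 mm farther back than shut.
Start: joints at [-1.201, 0.423, 1.63, -0, 1.089, -0.019], TCP at [0.237, -0.578, 0.253] pointing down, gripper open.
Joint ranges: [-3, 3], [-0.9, 2.11], [0.09, 2.58], [-1.31, 4.45], [0.11, 2.69], [-2.54, 2.54]. Speed limits (rad/s): [2.39, 2.39, 3.01, 3.14, 3.14, 3.14].

INTERFACE

Orientations are given as a rotation vector (axis times angle).
In Python, from rig import manip gives the robot as it stands. The module is installed in compiled form; this text tells all that it offers. Calls block until the motion is done:
- manip.move_to(position, orientation): joint-space move of the TCP to a pose.
- manip.servo_line(position, orientation=None, rate=0.15): straight line of the TCP; orientation=None keeps the orientation; rate is the mean speed in m/s.
- manip.set_joints(angles): joint-space move.
- manip.command_gripper(opening, f_grip=None): finger opening in m; f_grip is the grip in N (None keeps the last); returns when the fingers have stopped.
- manip.hold(seconds).
- manip.solve_ik(position, orientation): joint angles nearest the present ones, or None.
- manip.camera(name): name is "scene" or "top" or "wrist"; returns a dict with "image" (480x640x3 uint8, red, green, blue), "fx", "fy", "cx", "cy" (pixels), "cam_to_world" (4x4, takes a point from camera to world coordinates); the wrist camera has in their place "mount" (4x4, takes a point from camera to tool coordinates, whose origin is the TCP and whose axes are the flange's). Camera axes: x right, y down, z forward; pixel columns grow to the right and rows downward; lengths in m; the calibration is good to about 2 mm. A picture is of the moment at which its call begins: read the wrist's pose just before it. There is no depth.
A pose or a line that the arm cannot do raises manip.IKError and nothing moves.
- manip.sign_off(): hands the job in; it is judged then, once.
Readings, each from a call of its own:
- manip.get_time(): time.
- manip.get_joint_positions(): joint angles.
- manip.get_joint_vel(): joint speeds.
- manip.get_tau(): joint torques, N m.
- manip.get_position(): TCP position.
- manip.get_ee_rot(): TCP orientation.
- manip.get_contact_force(): force on the tool from outside, world axes, zero at the start.
- manip.get_torque(): the same for the moment, N m.
- manip.get_width(): finger opening in m.
- manip.get_grip_force(): force on a finger pad.
Only numpy, scipy, OpenCV 4.12 (cv2) and the standard library are available. Lean on these libraries where they do the work, as an engineer would, in place of code of your own. Each camera call takes 0.05 s, during which the arm holds its last target. There are 200 camera calls.

## Working session

There is one attempt and no reset: what is moved stays moved. The work goes in short steps, each a Python script; the robot and the scene stay as the last script left them, time stands still between calls to the robot, and variables do not carry over. Pictures are saved under pics/ and viewed, at most 10 in all, crops included, and the job is handed in when it is done.

```bash
mkdir -p pics; python3 - <<'E'
from rig import manip
import cv2,numpy as np,pickle
d={}
for n in("top","scene"):
    c=manip.camera(n); d[n]=c
    cv2.imwrite(f"pics/{n}0.png",c["image"][:,:,::-1]); print(n,c["fx"],c["fy"],c["cx"],c["cy"],np.round(c["cam_to_world"],4).tolist())
pickle.dump(d,open("c0.pkl","wb"))
print(manip.get_ee_rot(),manip.get_position(),manip.get_time(),manip.get_width())
w=manip.camera("wrist");print(w["fx"],np.round(w["mount"],3).tolist())
E
```

```text
top 591.9394952476684 591.9394952476684 316.2920002457244 238.44217465009822 [[0.0007, -0.9827, 0.185, 0.2495], [-1.0, 0.001, 0.0093, -0.049], [-0.0094, -0.185, -0.9827, 1.6612], [0.0, 0.0, 0.0, 1.0]]
scene 560.5078029399376 560.5078029399376 329.3503587600941 230.23434015033473 [[0.6838, 0.4612, -0.5654, 1.4359], [0.7294, -0.4517, 0.5137, -0.8169], [-0.0185, -0.7637, -0.6453, 1.0748], [0.0, 0.0, 0.0, 1.0]]
[-3.08111978e+00 -6.06655308e-01  3.61383036e-04] [ 0.23677747 -0.57793107  0.2526461 ] 0.1 0.08581341588889216
386.8098236507624 [[-0.0, -0.955, -0.297, 0.076], [1.0, -0.0, -0.0, 0.001], [0.0, -0.297, 0.955, -0.121], [0.0, 0.0, 0.0, 1.0]]
```

View pics/top0.png

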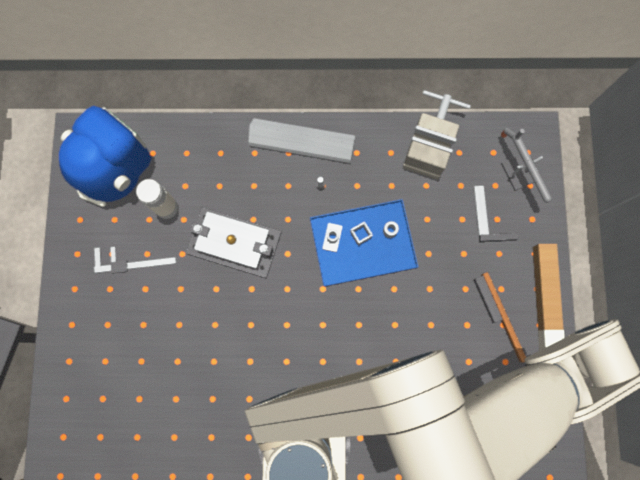

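View pics/scene0.png

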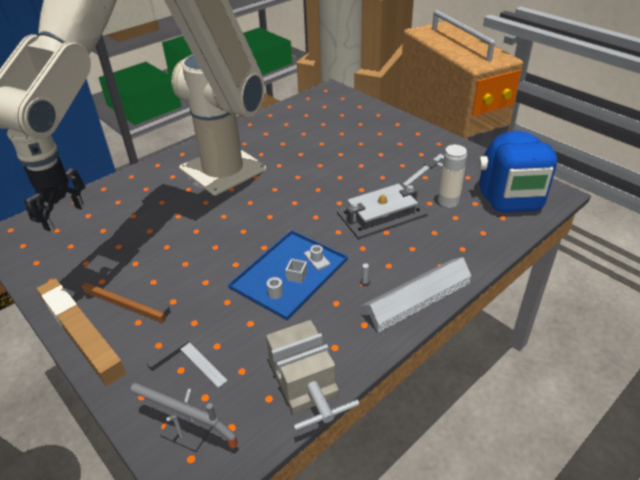

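Top view: the boss (white rectangle with hub) stands at about (332,237) in the blue tray, followed by the square tube (362,233) and the bush (391,229). The plate is centred on the brass cone at (231,240), with the clamps at its left and right ends. The scene view agrees with this.

```bash
cat > h.py <<'E'
import numpy as np,cv2
from scipy.spatial.transform import Rotation as R
def cast(c,uv,z,T=None):
    T=c["cam_to_world"] if T is None else T
    uv=np.atleast_2d(np.asarray(uv,float))
    d=np.c_[(uv[:,0]-c["cx"])/c["fx"],(uv[:,1]-c["cy"])/c["fy"],np.ones(len(uv))]@T[:3,:3].T
    return T[:3,3]+d*((z-T[2,3])/d[:,2])[:,None]
def down(yaw): # tool z down, closing axis (tool y) at world angle `yaw`
    y=np.array([np.cos(yaw),np.sin(yaw),0]);z=np.array([0,0,-1.])
    return R.from_matrix(np.c_[np.cross(y,z),y,z]).as_rotvec()
def wrist(manip):
    p=manip.get_position();r=manip.get_ee_rot();c=manip.camera("wrist")
    T=np.eye(4);T[:3,:3]=R.from_rotvec(r).as_matrix();T[:3,3]=p
    c["cam_to_world"]=T@c["mount"];return c
def rect(c,mask,z): # biggest blob's min-area rectangle on plane z: centre, sizes, long-axis angle
    k=max(cv2.findContours(mask.astype(np.uint8)*255,cv2.RETR_EXTERNAL,cv2.CHAIN_APPROX_NONE)[0],key=cv2.contourArea)
    P=cast(c,cv2.convexHull(k)[:,0],z)[:,:2]
    b=cv2.boxPoints(cv2.minAreaRect((P*1000).astype(np.float32)))/1000
    e=[b[1]-b[0],b[2]-b[1]];l=max(e,key=np.linalg.norm)
    return b.mean(0),sorted(map(np.linalg.norm,e)),np.arctan2(l[1],l[0])%np.pi
E
python3 - <<'E'
from h import *
import pickle
c=pickle.load(open("c0.pkl","rb"))["top"];im=c["image"].astype(int)
hsv=cv2.cvtColor(c["image"],cv2.COLOR_RGB2HSV)
def win(m,u0,u1,v0,v1):
    o=np.zeros_like(m);o[v0:v1,u0:u1]=m[v0:v1,u0:u1];return o
w=(hsv[...,1]<60)&(hsv[...,2]>150)
print("boss",rect(c,win(w,318,347,218,255),.011))
print("plate",rect(c,win(w,185,285,205,275),.052))
br=(hsv[...,1]>120)&(hsv[...,0]<30)
m=win(br,220,242,228,252);v,u=np.nonzero(m);print("cone px",u.mean(),v.mean(),len(u),cast(c,[[u.mean(),v.mean()]],.065))
b=hsv[...,1]>150;b&=(hsv[...,0]>100)
print("tray",rect(c,win(b,300,425,190,295),.01))
print("hub,tube,bush",cast(c,[[333,236],[362,233],[391,229]],.04))
print("bolt",cast(c,[[320,183]],.03))
E
```

```text
boss (array([ 0.5641974 , -0.07766822], dtype=float32), [np.float32(0.041620024), np.float32(0.077680744)], np.float32(2.9205103))
plate (array([0.54962677, 0.19667618], dtype=float32), [np.float32(0.114160076), np.float32(0.1978558)], np.float32(1.272959))
cone px 230.72093023255815 239.06976744186048 43 [[0.54850037 0.20126343 0.065     ]]
tray (array([ 0.5500463, -0.1654924], dtype=float32), [np.float32(0.19846047), np.float32(0.26641572)], np.float32(1.7683905))
hub,tube,bush [[ 0.56160429 -0.08019077  0.04      ]
 [ 0.57004191 -0.16111738  0.04      ]
 [ 0.58133651 -0.24218729  0.04      ]]
bolt [[ 0.71763167 -0.04397304  0.03      ]]
```

```bash
python3 - <<'E'
from h import *
from rig import manip
a,b=-.221,1.273
for k in (0,np.pi):
    for n,p,y in(("boss",(.562,-.079,.19),a+k),("jig",(.549,.2,.24),b+k),("boss-",(.562,-.079,.19),a-k),("jig-",(.549,.2,.24),b-k)):
        q=manip.solve_ik(p,down(y));print(n,k,None if q is None else np.round(q,2))
E
```

```text
boss 0 [-0.16  0.42  1.81 -0.    0.91  0.06]
jig 0 [ 0.33  0.38  1.73 -0.    1.03 -0.94]
boss- 0 [-0.16  0.42  1.81 -0.    0.91  0.06]
jig- 0 [ 0.33  0.38  1.73 -0.    1.03 -0.94]
boss 3.141592653589793 None
jig 3.141592653589793 [ 0.33  0.38  1.73 -0.    1.03  2.2 ]
boss- 3.141592653589793 None
jig- 3.141592653589793 [ 0.33  0.38  1.73 -0.    1.03  2.2 ]
```

```bash
python3 - <<'E'
from h import *
from rig import manip
import pickle
manip.move_to((.549,.2,.22),down(1.273)); print(manip.get_time())
c1=wrist(manip)
manip.move_to((.562,-.079,.19),down(-.221)); print(manip.get_time())
c2=wrist(manip)
pickle.dump((c1,c2),open("c1.pkl","wb"))
cv2.imwrite("pics/w1.png",np.vstack([cv2.resize(c["image"][:,:,::-1],(400,300)) for c in(c1,c2)]))
E
```

```text
3.1
4.2333
```

View pics/w1.png

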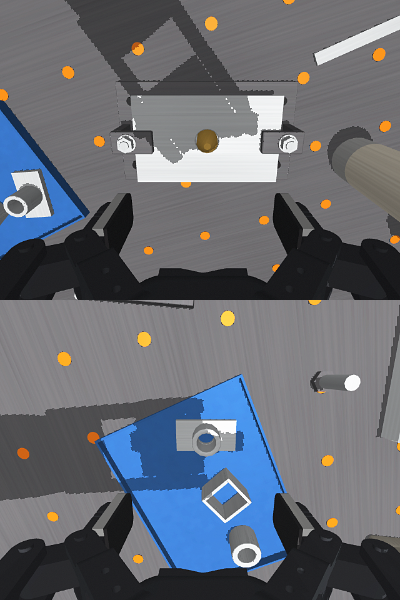

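Upper picture: plate from (132,95) to (283,182) at half scale, brass cone at (207,141), clamps at both ends. Lower picture: boss foot from (176,420) to (238,451), with the hub top ring at about (206,437). The arm's shadow covers part of both.

```bash
python3 - <<'E'
from h import *
import pickle
c1,c2=pickle.load(open("c1.pkl","rb"))
a=c1["image"][140:300,195:465];b=c2["image"][170:270,260:400]
A=cv2.resize(a,None,fx=2.4,fy=2.4,interpolation=0);B=cv2.resize(b,None,fx=2,fy=2,interpolation=0)
cv=np.zeros((A.shape[0]+B.shape[0],A.shape[1],3),np.uint8);cv[:A.shape[0]]=A;cv[A.shape[0]:,:B.shape[1]]=B
cv2.imwrite("pics/w2.png",cv[:,:,::-1])
h=cv2.cvtColor(c1["image"],cv2.COLOR_RGB2HSV)
m=((h[...,1]>110)&(h[...,0]<35)); m[:200]=0;m[260:]=0;m[:,:300]=0;m[:,365:]=0
k=max(cv2.findContours(m.astype(np.uint8),0,1)[0],key=cv2.contourArea)
e=cv2.fitEllipse(k);print("cone ell",e,cv2.boundingRect(k)); print(cast(c1,[e[0]],.058))
h=cv2.cvtColor(c2["image"],cv2.COLOR_RGB2HSV)
m=~((h[...,1]>120)&(h[...,0]>95)&(h[...,0]<130)); m=m.astype(np.uint8); m[:180]=0;m[262:]=0;m[:,:270]=0;m[:,392:]=0
for r in range(184,256,4): 
    n=np.nonzero(m[r])[0]; print(r,(n.min(),n.max()) if len(n) else None,end=' ')
print(cv2.findContours(m,0,1)[0].__len__())
E
```

```text
cone ell ((330.91607666015625, 225.54925537109375), (33.35061264038086, 36.933982849121094), 175.3095245361328) (314, 207, 35, 38)
[[0.5520331  0.20356402 0.058     ]]
184 None 188 None 192 (np.int64(281), np.int64(377)) 196 (np.int64(281), np.int64(378)) 200 (np.int64(281), np.int64(378)) 204 (np.int64(281), np.int64(377)) 208 (np.int64(282), np.int64(377)) 212 (np.int64(282), np.int64(377)) 216 (np.int64(282), np.int64(377)) 220 (np.int64(282), np.int64(376)) 224 (np.int64(282), np.int64(376)) 228 (np.int64(282), np.int64(376)) 232 (np.int64(282), np.int64(376)) 236 (np.int64(282), np.int64(376)) 240 (np.int64(283), np.int64(376)) 244 (np.int64(314), np.int64(345)) 248 (np.int64(320), np.int64(340)) 252 None 1
```

View pics/w2.png

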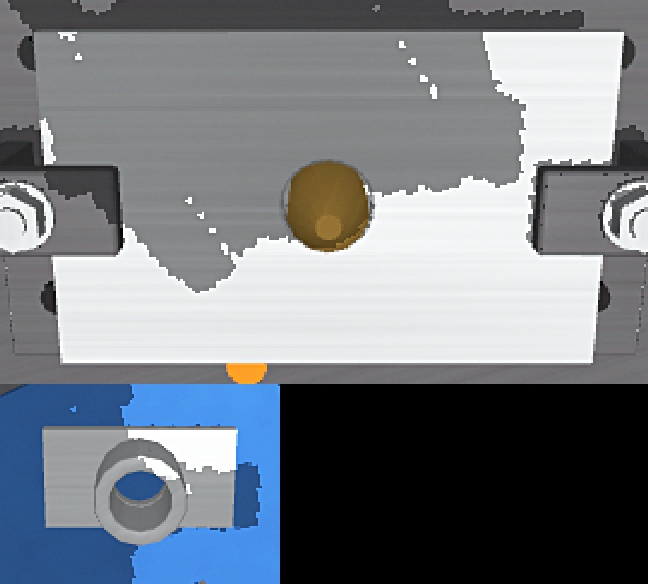

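The crops show everything cleanly: plate corners at full-resolution (209.6,153), (455,153), (442.5,291) and (220.4,291), with the cone tip at (332,235). The boss foot corners are about (281,192), (378.5,192), (376.5,241.5) and (283,241.5), with the hub ring centred near (330.5,228).

```bash
python3 - <<'E'
from h import *
import pickle
c1,c2=pickle.load(open("c1.pkl","rb"))
def quad(c,pts,z):
    g=cv2.cvtColor(c["image"],cv2.COLOR_RGB2GRAY) if c is c1 else 255-c["image"][...,2]+0*c["image"][...,0]
    if c is c2: g=np.ascontiguousarray(c["image"][...,0])
    p=cv2.cornerSubPix(g,np.float32(pts)[:,None],(4,4),(-1,-1),(3,50,.01))[:,0]
    for n,q in(("hand",np.array(pts)),("sub",p)):
        P=cast(c,q,z)[:,:2];L=(P[0]+P[3]-P[1]-P[2])/2;top=P[0]-P[1];bot=P[3]-P[2]
        an=lambda v:np.arctan2(v[1],v[0])
        W=(P[0]+P[1]-P[2]-P[3])/2
        print(n,np.round(q,1).tolist(),P.mean(0),np.linalg.norm(L),np.linalg.norm(W),an(L),an(top),an(bot),an(W))
quad(c1,[(209.6,152.9),(455,152.9),(442.5,291.3),(220.4,291.3)],.052)
quad(c2,[(280.5,191.5),(378.5,191.5),(376.8,241.7),(282.3,241.7)],.011)
print("tip",cast(c1,[[331.7,234.5]],.0761),"hub",cast(c2,[[330.3,227.8]],.045))
E
```

```text
Traceback (most recent call last):
cv2.error: OpenCV(4.12.0) :-1: error: (-5:Bad argument) in function 'cornerSubPix'
> Overload resolution failed:
>  - Layout of the output array corners is incompatible with cv::Mat
>  - Expected Ptr<cv::UMat> for argument 'corners'
```

```bash
python3 - <<'E'
from h import *
import pickle
c1,c2=pickle.load(open("c1.pkl","rb"))
def quad(c,pts,z):
    g=np.ascontiguousarray(c["image"][...,0])
    p=cv2.cornerSubPix(g,np.array(pts,np.float32).reshape(-1,1,2).copy(),(4,4),(-1,-1),(3,50,.01))[:,0]
    for n,q in(("hand",np.array(pts)),("sub",p)):
        P=cast(c,q,z)[:,:2];L=(P[0]+P[3]-P[1]-P[2])/2;top=P[0]-P[1];bot=P[3]-P[2]
        an=lambda v:round(float(np.arctan2(v[1],v[0])),4)
        W=(P[0]+P[1]-P[2]-P[3])/2
        print(n,np.round(q,1).tolist(),P.mean(0),np.linalg.norm(L),np.linalg.norm(W),an(L),an(top),an(bot),an(W))
quad(c1,[(209.6,152.9),(455,152.9),(442.5,291.3),(220.4,291.3)],.052)
quad(c2,[(280.5,191.5),(378.5,191.5),(376.8,241.7),(282.3,241.7)],.011)
print("tip",cast(c1,[[331.7,234.5]],.0761),"hub",cast(c2,[[330.3,227.8]],.045))
E
```

```text
hand [[209.6, 152.9], [455.0, 152.9], [442.5, 291.3], [220.4, 291.3]] [0.55408627 0.20380808] 0.18045703484454717 0.11056472006362075 -1.8701 -1.8701 -1.8702 2.842
sub [[207.89999389648438, 153.3000030517578], [454.70001220703125, 152.6999969482422], [441.20001220703125, 290.5], [220.10000610351562, 290.5]] [0.55358576 0.20321965] 0.1805298803477557 0.10980076949188734 -1.8689 -1.8678 -1.8701 2.8432
hand [[280.5, 191.5], [378.5, 191.5], [376.8, 241.7], [282.3, 241.7]] [ 0.56745538 -0.07777594] 0.0767975980520374 0.04116371700198767 2.9218 2.9218 2.9218 1.3559
sub [[280.79998779296875, 191.39999389648438], [378.29998779296875, 192.3000030517578], [375.79998779296875, 241.5], [282.5, 241.3000030517578]] [ 0.56732132 -0.07776952] 0.07612808601242256 0.040617940034603624 2.9157 2.9126 2.9188 1.3464
tip [[0.5537843 0.2033141 0.0761   ]] hub [[ 0.56767634 -0.07733454  0.045     ]]
```

```bash
python3 - <<'E'
from h import *
from rig import manip
b=down(-.222);P=np.array([.5675,-.0777])
manip.servo_line((*P,.10),b,rate=.2)
manip.servo_line((*P,.036),b,rate=.08)
print(manip.get_contact_force())
manip.command_gripper(.028,f_grip=70)
print("w",manip.get_width(),manip.get_grip_force(),manip.get_contact_force(),manip.get_position(),manip.get_time())
manip.servo_line((*P,.14),rate=.12)
print(manip.get_width(),manip.get_contact_force(),manip.get_torque())
manip.move_to((.5538,.2034,.145),down(1.2716))
manip.hold(.2)
print(manip.get_width(),manip.get_contact_force(),manip.get_position(),manip.get_time())
c=wrist(manip);cv2.imwrite("pics/w3.png",c["image"][:,:,::-1])
import pickle;pickle.dump(c,open("c3.pkl","wb"))
E
```

```text
[-0.07120404  0.23912833 -0.88262004]
w 0.031558339994824304 70.47436896711588 [-0.98905112  0.47985027  6.36738819] [ 0.56764745 -0.07768992  0.03653415] 6.375
0.03153680264329676 [-0.4028558  -0.12773118 -1.70587033] [-0.00383148  0.01256574  0.02253277]
0.031176230533304525 [ 0.76341053 -0.22003959 -3.09926501] [0.55411169 0.20223587 0.14487697] 8.6833
```

View pics/w3.png

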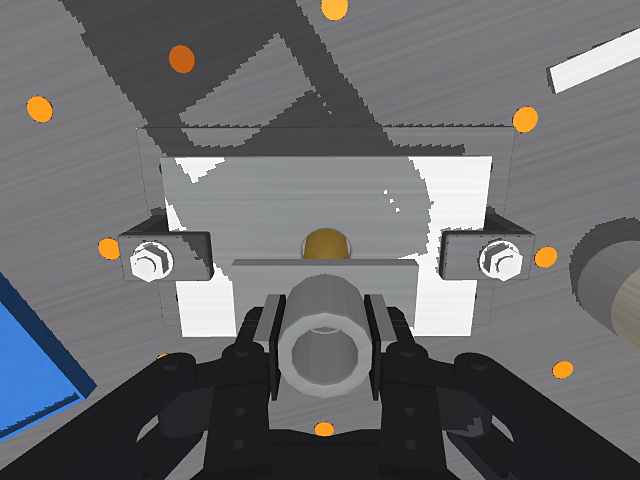

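The boss is held level. Hub ring centre is at about (325,354). The foot's far edge is parallel to the plate's far edge (v≈260 from u 233 to 418, against v≈157). Cone is at (326,247), so yaw and side position look good.

```bash
python3 - <<'E'
from h import *
from rig import manip
import pickle
c=pickle.load(open("c3.pkl","rb"))
p=manip.get_position();print(p,manip.get_joint_vel().round(4))
ez=p[2]-.0365 # foot underside rel. tray floor .003 -> underside = ez+.003
s=down(1.2716);Rm=R.from_rotvec(s).as_matrix()
def tl(P): return (P-p)@Rm   # tool coords
print("hub",tl(cast(c,[[325,354]],ez+.045)),"foot far edge",tl(cast(c,[[233,261],[418,261]],ez+.011)))
q=cast(c,[[162.5,157],[492,157],[470.5,336],[182.5,336]],.052);print("plate",q.mean(0),tl(q.mean(0)))
d=q[0]-q[1];print(np.arctan2(d[1],d[0])+np.pi)
e=cast(c,[[233,261],[418,261]],ez+.011);d=e[0]-e[1];print("foot yaw",np.arctan2(d[1],d[0])+np.pi,np.linalg.norm(d))
print(R.from_rotvec(manip.get_ee_rot()).as_matrix().round(4).tolist())
E
```

```text
[0.55409493 0.20237331 0.14495984] [ 0.0055 -0.0006 -0.0015  0.0017 -0.0012 -0.0025]
hub [[-1.03450139e-04  5.35188986e-06 -8.50000000e-03]] foot far edge [[ 0.0206541  -0.03704468  0.0255    ]
 [ 0.02045591  0.0376439   0.0255    ]]
plate [0.55386622 0.20372923 0.052     ] [0.00061821 0.00122826 0.09295984]
1.2689847886274508
foot yaw 1.2689464636296695 0.07468884679230055
[[-0.955, 0.2968, -0.0001], [0.2968, 0.955, -0.0001], [0.0001, -0.0001, -1.0]]
```

```bash
python3 - <<'E'
from h import *
from rig import manip
s=down(1.2716);X=np.array([.5538,.2035])
manip.servo_line((*X,.102),s,rate=.08);manip.hold(.5)
print(manip.get_position(),manip.get_contact_force().round(2),manip.get_torque().round(3))
Rm=R.from_rotvec(s).as_matrix()
for z in(.098,.096,.094,.092):
    manip.servo_line((*X,z),s,rate=.02);manip.hold(.2)
    f=manip.get_contact_force()
    print(z,manip.get_position().round(4),f.round(2),"tool",(f@Rm).round(2),manip.get_torque().round(3),round(manip.get_width(),4))
print(manip.get_time())
E
```

```text
[0.55387748 0.20351274 0.10220168] [-0.36  0.41 -3.37] [-0.019  0.041  0.001]
0.098 [0.5532 0.2034 0.0978] [-3.63  0.13  0.6 ] tool [ 3.51 -0.94 -0.6 ] [ 0.096  0.636 -0.   ] 0.0317
0.096 [0.5534 0.2035 0.0962] [-5.68 -1.06  4.  ] tool [ 5.11 -2.69 -4.  ] [0.074 1.053 0.02 ] 0.0318
0.094 [0.5534 0.2035 0.0943] [-5.22 -0.06  3.92] tool [ 4.97 -1.6  -3.92] [-0.003  1.163 -0.027] 0.032
0.092 [0.5534 0.2035 0.0924] [-5.95  0.03  5.91] tool [ 5.69 -1.72 -5.91] [0.028 1.162 0.006] 0.0318
11.825
```

```bash
python3 - <<'E'
from h import *
from rig import manip
s=down(1.2716);X=np.array([.5538,.2035])
Rm=R.from_rotvec(s).as_matrix()
for d in(.0005,.001,.0015,.002,.0025):
    manip.servo_line((*(X+d*Rm[:2,0]),.092),s,rate=.01);manip.hold(.15)
    f=manip.get_contact_force()
    print(d,manip.get_position().round(4),f.round(2),"tool",(f@Rm).round(2),manip.get_torque().round(3),round(manip.get_width(),4))
    if (f@Rm)[0]<.5: break
print(manip.get_time())
c=wrist(manip);cv2.imwrite("pics/w4.png",c["image"][130:450,100:560,::-1])
import pickle;pickle.dump(c,open("c4.pkl","wb"))
E
```

```text
0.0005 [0.5533 0.2035 0.0925] [-5.22 -0.74  5.93] tool [ 4.77 -2.24 -5.93] [-0.124  0.984  0.033] 0.0316
0.001 [0.5531 0.2036 0.0926] [-3.47 -2.12  6.16] tool [ 2.69 -3.04 -6.16] [-0.315  0.877 -0.007] 0.0314
0.0015 [0.5529 0.2037 0.0927] [-2.7  -1.06  5.67] tool [ 2.26 -1.81 -5.67] [-0.422  0.723 -0.024] 0.0314
0.002 [0.5527 0.2037 0.0927] [-2.86 -3.16  4.4 ] tool [ 1.8  -3.86 -4.4 ] [-0.557  0.57   0.011] 0.0316
0.0025 [0.5526 0.2038 0.0928] [-1.9  -4.27  5.45] tool [ 0.55 -4.64 -5.45] [-0.734  0.349  0.017] 0.0317
13.825
```

View pics/w4.png

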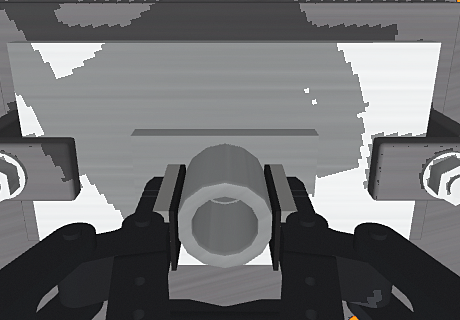

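The boss is seated on the cone, its foot edge (v≈130, u 132–318 in the crop) parallel to and centred on the plate edge. I'll null the remaining side force with small steps along the measured force.

```bash
python3 - <<'E'
from h import *
from rig import manip
s=down(1.2716);Rm=R.from_rotvec(s).as_matrix()
X=np.array([.5538,.2035])+.0025*Rm[:2,0]
manip.hold(.4);print(manip.get_position().round(4),manip.get_contact_force().round(2))
X=manip.get_position()[:2].copy()
for i in range(10):
    F=[]
    for _ in range(4): manip.hold(.04);F.append(manip.get_contact_force())
    f=np.mean(F,0)-[-.36,.41,-3.37]
    print(X.round(4),manip.get_position().round(4),f.round(2),manip.get_torque().round(2))
    X=X+np.clip(f[:2]*1e-4,-.0006,.0006)
    manip.servo_line((*X,.092),s,rate=.01);manip.hold(.12)
print(manip.get_time())
E
```

```text
[0.5526 0.2038 0.0929] [-1.79 -3.43  5.84]
[0.5526 0.2038] [0.5526 0.2038 0.0928] [-1.46 -4.55  8.79] [-0.76  0.34  0.08]
[0.5524 0.2034] [0.5527 0.2035 0.0927] [-4.07 -0.04  9.57] [ 0.1   0.92 -0.06]
[0.552  0.2034] [0.5527 0.2036 0.0927] [-3.53 -0.23  9.45] [ 0.02  0.8  -0.03]
[0.5517 0.2033] [0.5526 0.2036 0.0928] [-2.6  -0.35  9.36] [-0.01  0.65 -0.03]
[0.5514 0.2033] [0.5526 0.2036 0.0929] [-2.51 -0.34  8.75] [-0.04  0.5  -0.03]
[0.5512 0.2033] [0.5525 0.2035 0.093 ] [-1.61 -0.66  9.04] [-0.06  0.45  0.01]
[0.551  0.2032] [0.5525 0.2036 0.093 ] [-1.51 -0.89  8.98] [-0.03  0.36 -0.01]
[0.5509 0.2031] [0.5525 0.2035 0.0931] [-1.23 -0.2   9.  ] [ 0.02  0.28 -0.04]
[0.5507 0.2031] [0.5524 0.2035 0.0931] [-0.97 -0.29  9.19] [0.06 0.27 0.01]
[0.5506 0.2031] [0.5524 0.2035 0.0931] [-0.64  0.4   8.62] [0.02 0.25 0.02]
19.6417
```

```bash
python3 - <<'E'
from h import *
from rig import manip
import pickle
print(manip.get_joint_vel().round(4),manip.get_position(),manip.get_contact_force().round(2))
c=wrist(manip);pickle.dump(c,open("c5.pkl","wb"))
cv2.imwrite("pics/w5.png",cv2.resize(c["image"][150:300,90:560],None,fx=1.7,fy=1.7,interpolation=0)[:,:,::-1])
t=manip.camera("scene")["image"];cv2.imwrite("pics/s5.png",cv2.resize(t[130:250,310:470],None,fx=4.5,fy=4.5)[:,:,::-1])
E
```

```text
[ 0.0012 -0.0022  0.0005 -0.0007 -0.0003  0.0011] [0.55239862 0.20353216 0.09312779] [-0.88 -1.12  4.53]
```

View pics/w5.png

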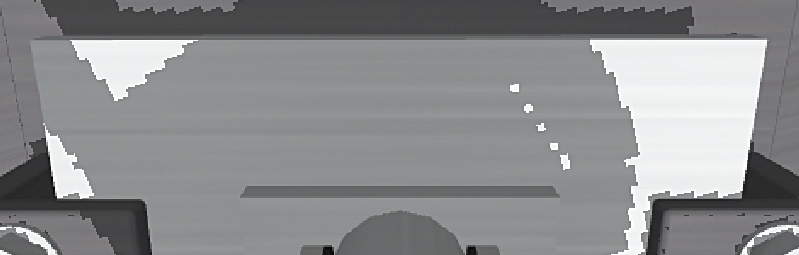

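View pics/s5.png

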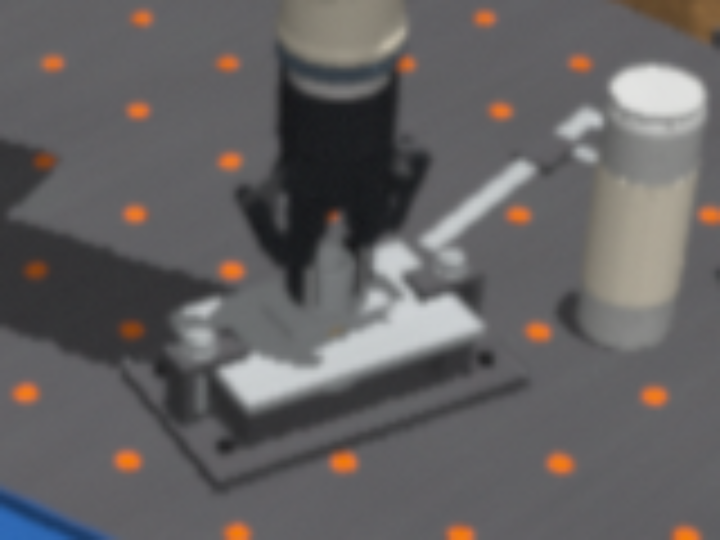

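The foot's far top edge is at full-resolution v≈266 (u 231–419), bottom edge at v≈259.4; the plate's far edge is at v≈173 (u 109–541). The scene view shows the boss upright on the cone.

```bash
python3 - <<'E'
from h import *
import pickle
c=pickle.load(open("c5.pkl","rb"))
p=np.array([.5524,.20353,.09313]);Rm=R.from_rotvec(down(1.2716)).as_matrix()
for n,q,z in(("plate",[[108.8,173.4],[541.2,173.4]],.052),("foot top",[[231.2,266],[419.4,266]],.0676),("foot bot",[[234.7,259.4],[415.3,259.4]],.0596)):
    P=(cast(c,q,z)-p)@Rm;print(n,(P*1000).round(2).tolist(),np.linalg.norm(P[0]-P[1]))
c3=pickle.load(open("c3.pkl","rb"));p3=np.array([.55409,.20237,.14496]);ez=p3[2]-.0365
print(((cast(c3,[[233,266],[418,266]],ez+.011)-p3)@Rm*1000).round(2),((cast(c3,[[233,260],[418,260]],ez+.003)-p3)@Rm*1000).round(2))
E
```

```text
plate [[53.63, -89.66, 41.13], [53.54, 90.5, 41.13]] 0.18015260008579106
foot top [[18.39, -37.77, 25.53], [18.3, 38.54, 25.53]] 0.07631469156267752
foot bot [[18.29, -38.11, 33.53], [18.2, 38.7, 33.53]] 0.07681029444704827
[[ 18.49 -37.2   25.5 ]
 [ 18.29  37.8   25.5 ]] [[ 18.15 -39.03  33.5 ]
 [ 17.94  39.67  33.5 ]]
```

Boss and plate centres agree within 0.3 mm in both directions, and the boss is upright. Now pressing down.

```bash
python3 - <<'E'
from h import *
from rig import manip
s=down(1.2716);X=np.array([.5505,.2031]);z=.0905
while True:
    manip.servo_line((*X,z),s,rate=.02);manip.hold(.12)
    F=[]
    for _ in range(3): manip.hold(.03);F.append(manip.get_contact_force())
    f=np.mean(F,0)-[-.36,.41,-3.37];p=manip.get_position()
    print(round(z,4),X.round(4),p.round(4),f.round(2),manip.get_torque().round(2))
    if f[2]>20 or z<.0795 or manip.get_time()>33: break
    X=X+np.clip(f[:2]*5e-5,-.0003,.0003)
    z-=.0015 if p[2]>.0885 else .0008
print(manip.get_time(),manip.get_width(),manip.get_grip_force())
E
```

```text
0.0905 [0.5505 0.2031] [0.5524 0.2035 0.0917] [-0.92 -1.03  9.94] [-0.04  0.23  0.04]
0.089 [0.5505 0.203 ] [0.5524 0.2035 0.0903] [-1.1  -0.34 10.42] [-0.03  0.29 -0.01]
0.0875 [0.5504 0.203 ] [0.5524 0.2035 0.0889] [-0.91 -0.38 10.91] [-0.02  0.27 -0.03]
0.086 [0.5504 0.203 ] [0.5524 0.2035 0.0875] [-1.27 -0.99 12.24] [-0.02  0.34  0.01]
0.0852 [0.5503 0.203 ] [0.5523 0.2035 0.0868] [-1.45 -0.34 12.26] [-0.02  0.36  0.02]
0.0844 [0.5502 0.2029] [0.5524 0.2035 0.0861] [-1.14 -0.48 12.55] [-0.04  0.33  0.01]
0.0836 [0.5502 0.2029] [0.5524 0.2035 0.0856] [-1.78 -0.53 15.86] [-0.11  0.54 -0.03]
0.0828 [0.5501 0.2029] [0.5525 0.2035 0.0856] [-3.76 -0.49 23.37] [-0.38  0.99 -0.08]
23.475 0.03165256339898314 72.21293793059886
```

Contact is at TCP z = 0.0856, as predicted for flush, with about 23 N of push. One last look, plus a check that the force stays steady.

```bash
python3 - <<'E'
from h import *
from rig import manip
import pickle
for _ in range(3): manip.hold(.4);print(manip.get_position().round(4),(manip.get_contact_force()-[-.36,.41,-3.37]).round(2))
c=wrist(manip);pickle.dump((c,manip.get_position()),open("c6.pkl","wb"))
cv2.imwrite("pics/w6.png",cv2.resize(c["image"][150:300,90:560],None,fx=1.7,fy=1.7,interpolation=0)[:,:,::-1])
print(manip.get_time())
E
```

```text
[0.5524 0.2035 0.0855] [-3.2  -1.06 22.07]
[0.5524 0.2035 0.0855] [-3.28 -0.32 22.37]
[0.5525 0.2035 0.0856] [-4.2  -2.08 23.14]
24.725
```

View pics/w6.png

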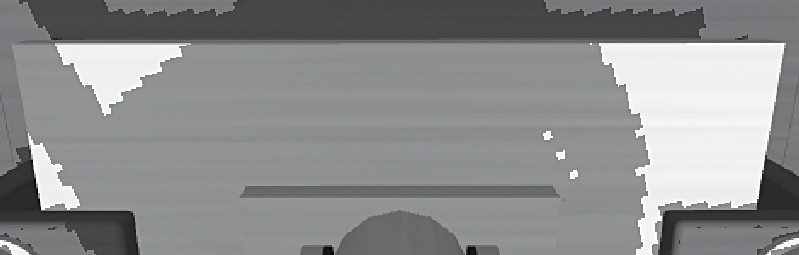

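The foot edge (v≈197, u 240–560) is parallel to the plate edge (v≈42.5, u 13–786) and shares its centre at u≈400. I'll check the lengthwise offset numerically and hand in.

```bash
python3 - <<'E'
from h import *
from rig import manip
import pickle
c,p=pickle.load(open("c6.pkl","rb"));Rm=R.from_rotvec(down(1.2716)).as_matrix()
o=lambda u,v:(90+u/1.7,150+v/1.7)
A=(cast(c,[o(13,42.5),o(786,42.5)],.052)-p)@Rm*1000;B=(cast(c,[o(240,197),o(560,197)],.060)-p)@Rm*1000
e=A.mean(0)-[55,0,0]-(B.mean(0)-[20,0,0]);print(A.round(2),B.round(2),e[:2])
if np.hypot(*e[:2])<1: manip.sign_off();print("signed off",manip.get_time())
E
```

```text
[[ 53.95 -89.93  33.52]
 [ 53.85  90.82  33.52]] [[ 18.38 -37.77  25.52]
 [ 18.28  38.56  25.52]] [0.5704856  0.04811023]
the job is handed in; nothing more can be done
the job is handed in; nothing more can be done
```

The boss is on the cone with its foot flush and lengthwise on the cover plate, centred within about 0.6 mm by the last camera check and square, held down with about 23 N; I handed it in at about 25 s of the 42 s allowed.

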